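# Nip a padlock in the holding fixture with the coarse and fine knobs

### The arm

A 6-joint arm with a two-finger parallel gripper is mounted at the origin on a cart in front of the work surface, level with it; the furniture and walls round the work are solid. World frame = base frame: x ahead of the robot, y to its left, z up, the work surface at z = 0. Lengths are in m, angles in rad, forces in N, time in s.
With the tool pointing down it reaches from about 0.375 to 0.975 m from the base axis. Payload 3.8 kg.
Tool frame: the origin (TCP) lies midway between the tips of the shut fingers; the grasp point (between the pads) lies 19 mm behind it; z points along the fingers, y is the direction in which the jaws open and shut (so a half turn about z gives the same grasp; the last joint's range is limited). The gripper opens to 85 mm and grips with 20 to 120 N. Pads are 22 mm wide; open, the fingers measure 114 mm over their backs; the gripper's body (76 mm by 85 mm) begins 54 mm behind the grasp point. The pads swing forward as they close: fully open they stand 13 mm farther back than shut.
Start: joints at [-1.169, 0.264, 1.604, -0, 1.274, -0.037], TCP at [0.287, -0.611, 0.231] pointing down, gripper open.
Joint ranges: [-2.63, 2.63], [-0.94, 2.18], [0.31, 2.57], [-1.31, 4.45], [0, 2.66], [-2.55, 2.55]. Speed limits (rad/s): [2.57, 2.57, 3.14, 3.14, 3.14, 3.14].

### API

Orientations are given as a rotation vector (axis times angle).
In Python, from workcell import bot gives the robot as it stands.
- The arm moves only by the shell command python3 -m inch 'ROWS' [FORCE]. ROWS is JSON, a list of rows, each an object of numbers: "dx", "dy", "dz": the shift along the tool's x, y, z in m; "ax", "ay", "az": the turn, a rotation vector about the tool's x, y, z in degrees; "fingers": the opening, from -1 (shut) to 1 (fully open). A call has 1 to 20 rows; each row is the pose to reach, as a shift and turn from the pose measured when the call began, along the tool's axes at that moment; what a row does not reach only later rows make up. A row lasts 1/8 s, in which the tool goes at most 62.5 mm and 10.7 degrees, less where a joint would pass 70% of its speed; a pose out of reach is approached as far as the arm can. A call with a gripper value outside its range is refused whole. The fingers move at their own pace and stop on an object; FORCE is the grip in N (left out, the last holds). Time passes only in rows, so rows that repeat a pose let the fingers close. It gives the time, the measured TCP pose, the force and the opening at its end, in the units of the state.
- bot.read_state(): the state, without advancing time (a new reading comes with each control period).
- bot.read_camera(name): name is "side" or "top" or "wrist"; returns (picture, depth): 420x560x3 uint8, blue, green, red; 420x560 float32, m along the optical axis (not along the pixel's ray), 0 where there is no reading.
- bot.get_calibration(name): a dict with "intrinsics" (3x3 intrinsics, pixels), "view" (4x4, takes a point from world to camera coordinates). Camera axes: x right, y down, z forward; pixel columns grow to the right and rows downward; lengths in m; the calibration is good to about 2 mm. A picture is of the moment at which its call begins: read the wrist's pose just before it. get_calibration takes no time and is no camera call; for the wrist camera it gives the pose at the moment of the call.
- bot.finish_job(): hands the job in, once; it reports no verdict.
Trained networks look in the newest picture that a camera, given by its name, has taken for a name from the list of things; names that differ only in an ending like _2 or _b are one class to them, and where a whole thing is asked for, a point or a joint stands for the part that bears it (a point fixed in the world has none). Each returns a list of dicts, best first, with "p" (0 to 1); they miss things now and then, are a little off and sometimes report something else, mostly with a low value. They report only what shows in the picture. A call takes as long as a camera call. They do not tell look-alikes from the thing itself.
- bot.masks_of(camera, thing): "region" (420x560 bool, what is visible of it) and "box" ([left, top, right, bottom] in pixels, round what is visible of it).
The state is a dict: "time": time; "q": joint angles; "joint_vel": joint speeds; "joint_torque": joint torques, N m; "tool_pos": TCP position; "tcp_rot": TCP orientation; "wrist_force": force on the tool from outside, world axes, zero at the start; "torque": the same for the moment, N m; "width": opening from 0.0 (shut) to 1.0 (fully open).
Only numpy, scipy, OpenCV 4.12 (cv2) and the standard library are available. Lean on these libraries where they do the work, as an engineer would, in place of code of your own. Each camera call takes 0.05 s, during which the arm holds its last target. There are 200 camera calls.

### The job

The padlock lies loose on the bed of the holding fixture, between the far jaw and the pusher nose. With the big lower knob, run the jaw in to less than a finger's width (12 mm) from the padlock without touching it; then, with the small upper knob on the same axis, feed the nose so that it pushes the padlock home against the jaw, and go on by feel until it is nipped with a moderate, steady 8 to 18 N, never more than 24 N. Let go and leave it nipped, lying flat, and leave the lock cylinder and the tweezers beside the fixture where they are.

Things in the scene. Friction and masses are not known exactly. Their poses are not given: they have to be found in the camera images.
- fixture: fixed holding fixture: dark steel bed 90 x 300 x 14 mm; origin under its middle on the bench; x across the bed (away from the robot), y along it from the knobs to the jaw, z up. On its -y end a grey housing (70 x 85 mm, top 46 mm above the bench) carries both knobs on one upright axis at x 0, y -95 mm; a steel quill with the nose comes out of it along +y; the jaw slides on the +y end
- coarse_knob_grip (a point): middle of the big lower knob (black, knurled, 56 mm diameter, 28 mm high, from 48 to 76 mm above the bench), on the upright axis, 62 mm above the bench
- fine_knob_grip (a point): middle of the small upper knob (bare aluminium, knurled, 28 mm diameter, 32 mm high, from 77 to 109 mm above the bench), on the same axis, 93 mm above the bench
- coarse_knob (a joint): angle of the big lower knob, rad, grows clockwise seen from above, range -0.3 to 3.6, starts between 0 and 1.3. Per rad the jaw moves 15 mm along -y of the fixture, towards the padlock. It stays where it is left; friction about 0.42 N m
- fine_knob (a joint): angle of the small upper knob, rad, grows clockwise seen from above, range -0.3 to 4.5, starts between 0 and 0.12. Per rad the nose moves 6 mm towards the padlock (fixture's +y). It stays where it is left; the knobs do not drag each other. Friction about 0.16 N m; each newton of nose force pushes the knob back with a further 0.006 N m
- padlock: brass padlock (about 170 g) lying flat on the bed between nose and jaw, shackle pointing along the fixture's +x; origin under its middle; its x axis points to the shackle, y along the fixture's +y, z up
- padlock_body (a point): centre of the padlock's brass body, 36 x 42 x 17 mm (x, y, z), axes as the padlock's; its sides are 21 mm from here. The nose (steel face 22 x 14 mm on a spring of 12 N per mm of give) starts 2 to 11 mm short of its -y side; how far it stands out of the quill differs from job to job and is not measured
- cylinder_mid (a point): middle of a loose brass lock cylinder (35 mm diameter, 30 mm high) standing on the bench just beyond the jaw end of the fixture; leave alone
- tweezers_mid (a point): middle of loose steel tweezers (14 x 112 x 8 mm) lying on the bench in front of the fixture; leave alone
- jaw: the far jaw: a dark steel block 56 mm wide with a bright steel face plate (46 mm wide, 22 mm high) on a low aluminium slide; top 45 mm above the bench. The origin of this body is not on its face: use jaw_face
- jaw_face (a point): middle of the jaw's working face, 22.5 mm above the bench; the face looks along the fixture's -y, towards the padlock. Axes as the fixture's
Not all that is in view belongs to the job. Leave any blue, green or red look-alike of the padlock alone.

How it is judged:
By the outcome, as a careful person would: the job done as asked, in the order asked, and still so for the second after the job is handed in, with the robot touching nothing.
It also fails if it takes over 72 s, if anything falls off the work surface, if the arm or the gripper's body presses on something with over 40 N, if the wrist force passes 120 N, or if a joint passes its speed limit or range.

## Working session

There is one attempt and no reset: what is moved stays moved. The work goes in short steps, Python scripts to look and compute and a shell command to move; the robot and the scene stay as the last step left them, time stands still between calls to the robot, and variables do not carry over. Pictures are saved under pics/ and viewed, about 8 in all and at most 12, crops included, and the job is handed in when it is done.

```bash
ls; mkdir -p pics
python3 - <<'E'
from workcell import bot
import cv2,numpy as np
s=bot.read_state();print({k:np.round(v,3) for k,v in s.items()})
ims=[]
for c in("top","side"):
    p,d=bot.read_camera(c);ims.append(p);np.save(f"{c}_d.npy",d)
    print(c,np.round(bot.get_calibration(c)["view"],3).tolist(),bot.get_calibration(c)["intrinsics"])
    for t in["fixture","coarse_knob","fine_knob","padlock","jaw","cylinder_mid","tweezers_mid"]:
        for m in bot.masks_of(c,t)[:2]: print(c,t,round(m["p"],2),np.round(m["box"]),m["region"].sum())
cv2.imwrite("pics/top0.png",ims[0]);cv2.imwrite("pics/side0.png",ims[1])
E
```

```text
pics
{'time': np.float64(0.0), 'q': array([-1.169,  0.265,  1.605, -0.   ,  1.274, -0.037]), 'joint_vel': array([-0.001, -0.001, -0.001, -0.   , -0.   ,  0.001]), 'joint_torque': array([ 1.0000e-03, -5.1511e+01, -3.6732e+01, -0.0000e+00,  1.3000e-02,
        0.0000e+00]), 'tool_pos': array([ 0.286, -0.61 ,  0.23 ]), 'tcp_rot': array([-3.064e+00, -6.830e-01,  1.000e-03]), 'wrist_force': array([ 0.451,  0.299, -0.14 ]), 'torque': array([ 0.031, -0.002, -0.008]), 'width': np.float64(1.0)}
top [[0.027, -1.0, 0.007, 0.073], [-0.997, -0.027, -0.069, 0.454], [0.069, -0.005, -0.998, 1.145], [0.0, 0.0, 0.0, 1.0]] [[440.87295023   0.         272.82954405]
 [  0.         440.87295023 209.82495682]
 [  0.           0.           1.        ]]
top fixture 0.91 [209. 190. 326. 234.] 3662
top fixture 0.46 [300. 205. 312. 218.] 120
top coarse_knob 0.56 [294. 203. 316. 226.] 281
top fine_knob 0.6 [301. 204. 311. 218.] 119
top padlock 0.87 [367. 196. 388. 217.] 250
top padlock 0.83 [153. 207. 176. 234.] 353
top jaw 0.67 [221. 198. 239. 221.] 362
top cylinder_mid 0.72 [195. 200. 210. 213.] 129
top tweezers_mid 0.57 [302. 207. 311. 215.] 100
side [[-0.824, -0.566, 0.01, 0.405], [-0.338, 0.479, -0.81, 0.174], [0.454, -0.671, -0.586, 0.861], [0.0, 0.0, 0.0, 1.0]] [[489.13343152   0.         281.83377293]
 [  0.         489.13343152 213.73655052]
 [  0.           0.           1.        ]]
side fixture 0.83 [206. 178. 333. 302.] 5015
side coarse_knob 0.82 [288. 191. 315. 214.] 499
side fine_knob 0.8 [294. 182. 312. 197.] 232
side padlock 0.85 [169. 320. 214. 350.] 746
side padlock 0.79 [248. 236. 277. 263.] 478
side jaw 0.65 [222. 250. 262. 278.] 716
side jaw 0.49 [201. 278. 223. 302.] 373
side cylinder_mid 0.9 [204. 279. 226. 303.] 356
side tweezers_mid 0.55 [307. 220. 335. 253.] 175
```

Run:
```python
import cv2
p=cv2.imread("pics/top0.png");cv2.imwrite("pics/top1.png",cv2.resize(p[160:270,140:400],None,fx=3,fy=3,interpolation=cv2.INTER_CUBIC))
p=cv2.imread("pics/side0.png");cv2.imwrite("pics/side1.png",cv2.resize(p[160:360,150:390],None,fx=3,fy=3,interpolation=cv2.INTER_CUBIC))
```

```text
(no output)
```

View pics/top1.png

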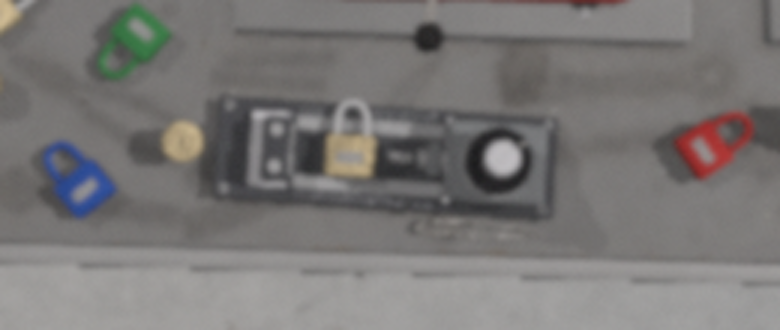

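View pics/side1.png

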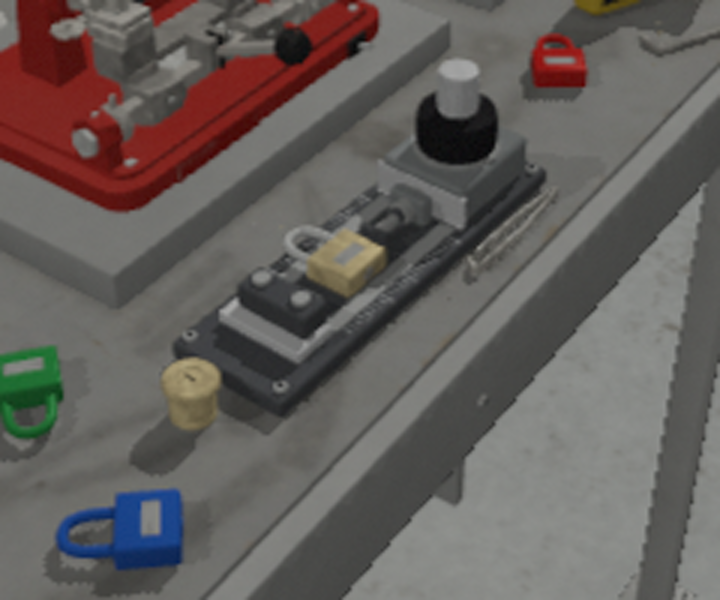

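The top view shows the fixture with its knobs on the right at crop (500,160), the brass padlock at (350,150) and the jaw at (275,150). The cylinder is at (183,140) and the tweezers at (465,228). The red, blue and green locks are decoys. Next I'll fit the fixture pose.

```bash
cat > h.py <<'E'
import numpy as np,cv2
from scipy.spatial.transform import Rotation as R
from scipy.optimize import least_squares
from workcell import bot
def proj(cal,P):
    P=np.atleast_2d(P);K=np.array(cal["intrinsics"]);V=np.array(cal["view"])
    c=P@V[:3,:3].T+V[:3,3];u=c@K.T;return u[:,:2]/u[:,2:]
def unproj(cal,uv,z):  # pixel -> world at height z
    K=np.array(cal["intrinsics"]);V=np.array(cal["view"])
    r=np.linalg.solve(K,np.array([uv[0],uv[1],1.]));r=V[:3,:3].T@r;o=-V[:3,:3].T@V[:3,3]
    return o+r*(z-o[2])/r[2]
def fw(p,P): # fixture x,y,yaw -> world
    P=np.atleast_2d(P);c,s=np.cos(p[2]),np.sin(p[2])
    return np.c_[p[0]+c*P[:,0]-s*P[:,1],p[1]+s*P[:,0]+c*P[:,1],P[:,2]]
E
python3 - <<'E'
from h import *
ct,cs=bot.get_calibration("top"),bot.get_calibration("side")
c=np.array([[218,95],[215,195],[557,117],[552,215]])/3+[140,160]
F=np.array([[45,150,14],[-45,150,14],[45,-150,14],[-45,-150,14]])/1e3
f=lambda p:(proj(ct,fw(p,F))-c).ravel()
g=lambda p:(proj(ct,fw(p,[[0,-.095,.109]]))-(np.array([503,158])/3+[140,160])).ravel()
h=lambda p:(proj(cs,fw(p,[[0,-.095,.109]]))-(np.array([459,70])/3+[150,160])).ravel()
r=least_squares(lambda p:np.r_[f(p),2*g(p),2*h(p)],[.45,.05,0]);print(r.x,r.fun.round(1))
k=fw(r.x,[[0,-.095,0]])[0];print("knob",k)
s=bot.read_state();V=np.array(bot.get_calibration("wrist")["view"]);T=R.from_rotvec(s["tcp_rot"]).as_matrix()
cw=np.linalg.inv(V);print("cam in tool",T.T@(cw[:3,3]-s["tool_pos"]),"\n",T.T@cw[:3,:3],bot.get_calibration("wrist")["intrinsics"][0][0])
print("T",T.round(3)); print("delta to knob in tool:",T.T@(k+[0,0,.2]-s["tool_pos"]))
E
```

```text
[ 0.44444434  0.0963713  -0.04073681] [ 0.4  0.  -1.2  0.7  0.7  0.4  0.4  1.7 -0.   0.  -1.  -1. ]
knob [0.44057542 0.00145012 0.        ]
cam in tool [ 8.14419235e-02 -7.04817317e-05 -1.42544619e-01] 
 [[ 9.41789509e-04 -9.47428724e-01 -3.19965508e-01]
 [ 9.99999553e-01  8.66727915e-04  3.76997404e-04]
 [-7.98551316e-05 -3.19965720e-01  9.47429117e-01]] 350.481427881275
T [[ 0.905  0.425  0.   ]
 [ 0.425 -0.905 -0.   ]
 [ 0.     0.    -1.   ]]
delta to knob in tool: [ 0.39945349 -0.48914267  0.0313133 ]
```

Run:
```python
from h import *
p=[0.4444,0.0964,-0.0407];s=bot.read_state();T=R.from_rotvec(s["tcp_rot"]).as_matrix()
print(T.T@(fw(p,[[0,-.045,.2]])[0]-s["tool_pos"]))
```

```text
[ 0.4224956  -0.53354706  0.03131012]
```

```bash
python3 -m inch '[{"dx":0.04,"dy":-0.05,"az":-6},{"dx":0.08,"dy":-0.1,"az":-12},{"dx":0.12,"dy":-0.15,"az":-18},{"dx":0.16,"dy":-0.2,"az":-24},{"dx":0.2,"dy":-0.25,"az":-30},{"dx":0.24,"dy":-0.3,"az":-36},{"dx":0.28,"dy":-0.35,"az":-42},{"dx":0.32,"dy":-0.4,"az":-48},{"dx":0.36,"dy":-0.45,"az":-54},{"dx":0.4,"dy":-0.5,"dz":0.02,"az":-60},{"dx":0.4225,"dy":-0.5335,"dz":0.03,"az":-62.5},{"dx":0.4225,"dy":-0.5335,"dz":0.03,"az":-62.5},{"dx":0.4225,"dy":-0.5335,"dz":0.03,"az":-62.5},{"dx":0.4225,"dy":-0.5335,"dz":0.03,"az":-62.5}]'
python3 - <<'E'
from h import *
s=bot.read_state();print(s["tool_pos"],s["q"].round(3))
c=bot.get_calibration("wrist");p,d=bot.read_camera("wrist");np.savez("w1.npz",p=p,d=d,**c)
for t in["coarse_knob","fine_knob","padlock","jaw","jaw_face"]:
    for m in bot.masks_of("wrist",t)[:2]: print(t,round(m["p"],2),np.round(m["box"]),m["region"].sum())
cv2.imwrite("pics/w1.png",cv2.resize(p,(784,588)))
E
```

```text
[ 0.28677994 -0.61105996  0.23134508] [-1.169  0.264  1.604  0.     1.274 -0.037]invalid input at $[0]: expected keys dx, dy, dz, ax, ay, az, fingers
```

View pics/w1.png

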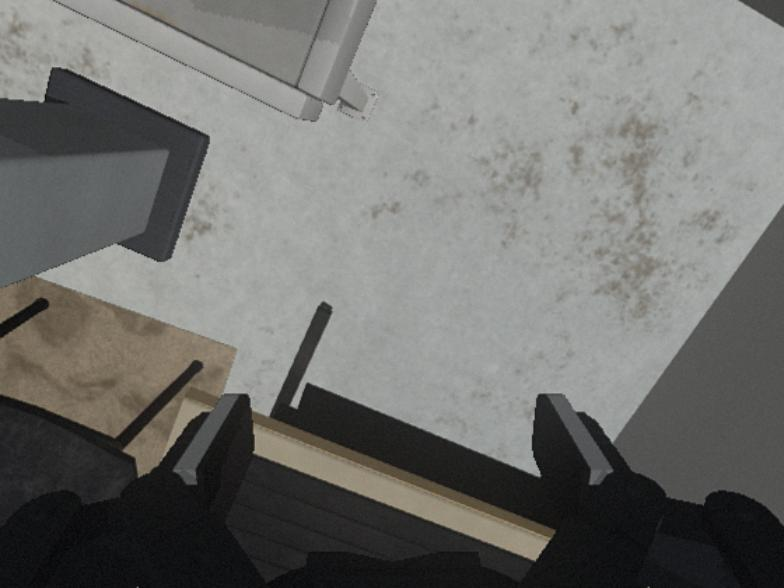

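The move was refused because every key is required in each row, so the picture only shows the floor. I'll retype it.

```bash
python3 -m inch '[{"dx":0.04,"dy":-0.05,"dz":0,"ax":0,"ay":0,"az":-6,"fingers":1},{"dx":0.08,"dy":-0.1,"dz":0,"ax":0,"ay":0,"az":-12,"fingers":1},{"dx":0.12,"dy":-0.15,"dz":0,"ax":0,"ay":0,"az":-18,"fingers":1},{"dx":0.16,"dy":-0.2,"dz":0,"ax":0,"ay":0,"az":-24,"fingers":1},{"dx":0.2,"dy":-0.25,"dz":0,"ax":0,"ay":0,"az":-30,"fingers":1},{"dx":0.24,"dy":-0.3,"dz":0,"ax":0,"ay":0,"az":-36,"fingers":1},{"dx":0.28,"dy":-0.35,"dz":0,"ax":0,"ay":0,"az":-42,"fingers":1},{"dx":0.32,"dy":-0.4,"dz":0,"ax":0,"ay":0,"az":-48,"fingers":1},{"dx":0.36,"dy":-0.45,"dz":0,"ax":0,"ay":0,"az":-54,"fingers":1},{"dx":0.4,"dy":-0.5,"dz":0.02,"ax":0,"ay":0,"az":-60,"fingers":1},{"dx":0.4225,"dy":-0.5335,"dz":0.03,"ax":0,"ay":0,"az":-62.5,"fingers":1},{"dx":0.4225,"dy":-0.5335,"dz":0.03,"ax":0,"ay":0,"az":-62.5,"fingers":1},{"dx":0.4225,"dy":-0.5335,"dz":0.03,"ax":0,"ay":0,"az":-62.5,"fingers":1}]'
python3 - <<'E'
from h import *
s=bot.read_state();print(s["tool_pos"],s["q"].round(3))
c=bot.get_calibration("wrist");p,d=bot.read_camera("wrist");np.savez("w1.npz",p=p,d=d,**c)
for t in["coarse_knob","fine_knob","padlock","jaw","jaw_face"]:
    for m in bot.masks_of("wrist",t)[:2]: print(t,round(m["p"],2),np.round(m["box"]),m["region"].sum())
cv2.imwrite("pics/w1.png",cv2.resize(p,(784,588)))
E
```

```text
time: 2.72
tool_pos: [0.4425, 0.0514, 0.2014]
tcp_rot: [2.265, 2.176, -0.001]
wrist_force: [0.1, 0.3, -0.7]
width: 1.0
[0.4425054  0.05138068 0.20138545] [ 6.000e-02 -1.600e-01  2.105e+00 -1.000e-03  1.197e+00  1.000e-01]
coarse_knob 0.94 [247. 218. 314. 283.] 2367
coarse_knob 0.66 [238.   0. 320.  39.] 3105
fine_knob 0.65 [264. 240. 299. 294.] 1509
fine_knob 0.56 [226.   0. 334. 295.] 24584
padlock 0.84 [259.  75. 334. 130.] 2707
padlock 0.59 [283. 354. 334. 394.] 1341
jaw 0.92 [238.   0. 322.  41.] 3224
jaw_face 0.67 [239.   0. 320.  41.] 3121
```

View pics/w1.png

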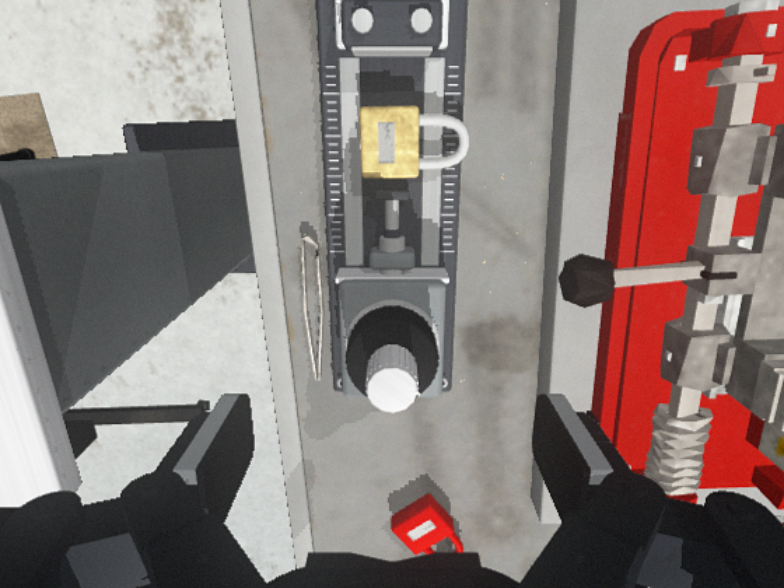

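Run:
```python
from h import *
w=np.load("w1.npz");p,d=w["p"],w["d"];c=dict(intrinsics=w["intrinsics"],view=w["view"])
P0=[0.4444,0.0964,-0.0407]
def inv(q): 
    v=q-np.array([P0[0],P0[1],0]);cs,sn=np.cos(P0[2]),np.sin(P0[2]);return np.array([cs*v[0]+sn*v[1],-sn*v[0]+cs*v[1],v[2]])*1e3
for n,u,v,z in[("fine top",391,390,.109),("plate edge L",348,54,.0335),("plate edge R",433,54,.0335),("pad +y",390,107,.031),("pad -y",391,178,.031),("pad left",361,140,.031),("pad right",420,140,.031),("nose tip",392,200,.026),("bedcorner",333,390,.014),("bedcorner2",450,390,.014),("ball",585,280,.08)]:
    u,v=u/1.4,v/1.4;dd=d[int(round(v)),int(round(u))]
    K=c["intrinsics"];V=c["view"];q=V[:3,:3].T@(np.linalg.solve(K,[u,v,1])*dd-V[:3,3])
    print(n,"byz",inv(unproj(c,(u,v),z)).round(1),"depth",inv(q).round(1),q.round(3))
# column profile along fixture y at x ~ padlock left
g=p[:, int(375/1.4)].astype(int)
print([(i,*g[i]) for i in range(28,84)])
# top-face centroid of fine knob by depth
K=c["intrinsics"];V=c["view"];vv,uu=np.mgrid[:420,:560]
X=(np.stack([uu,vv,np.ones_like(uu)],-1)@np.linalg.inv(K).T*d[...,None]-V[:3,3])@V[:3,:3]
m=(X[...,2]>.105)&(X[...,2]<.113)&(uu>240)&(uu<320)&(vv>200)&(vv<310)
a=np.array([(x,y) for x,y in X[m][:,:2]],np.float32);print("fine circle",m.sum(),cv2.minEnclosingCircle(a),a.mean(0))
```

```text
fine top byz [ -1.5 -94.2 109. ] depth [ -1.5 -94.1 109. ] [0.439 0.002 0.109]
plate edge L byz [-26.5  79.8  33.5] depth [-28.1  82.6  13.6] [0.42  0.18  0.014]
plate edge R byz [22.1 79.9 33.5] depth [23.6 82.6 13.6] [0.471 0.178 0.014]
pad +y byz [-2.5 51.7 31. ] depth [-2.5 51.8 29.4] [0.444 0.148 0.029]
pad -y byz [-1.9 10.6 31. ] depth [-1.9  9.2 13.5] [0.443 0.106 0.014]
pad left byz [-20.1  33.   31. ] depth [-20.1  33.   30.2] [0.426 0.13  0.03 ]
pad right byz [15.7 33.1 31. ] depth [16.6 32.9 14.8] [0.462 0.129 0.015]
nose tip byz [-1.2 -3.5 26. ] depth [-1.2 -3.2 28.9] [0.443 0.093 0.029]
bedcorner byz [ -45.7 -147.3   14. ] depth [-4.76e+01 -1.55e+02  1.00e-01] [ 0.39  -0.057  0.   ]
bedcorner2 byz [  42.8 -147.1   14. ] depth [ -0.7  36.9 343.9] [0.445 0.133 0.344]
ball byz [107.  -40.7  80. ] depth [ 84.3 -24.4 135.7] [0.528 0.069 0.136]
[(28, np.int64(94), np.int64(94), np.int64(92)), (29, np.int64(101), np.int64(91), np.int64(96)), (30, np.int64(93), np.int64(94), np.int64(91)), (31, np.int64(98), np.int64(95), np.int64(90)), (32, np.int64(84), np.int64(78), np.int64(
[... 1907 characters left out ...]
np.int64(67), np.int64(68), np.int64(70)), (73, np.int64(72), np.int64(73), np.int64(73)), (74, np.int64(69), np.int64(68), np.int64(67)), (75, np.int64(75), np.int64(82), np.int64(83)), (76, np.int64(97), np.int64(140), np.int64(157)), (77, np.int64(104), np.int64(159), np.int64(179)), (78, np.int64(113), np.int64(172), np.int64(196)), (79, np.int64(122), np.int64(181), np.int64(206)), (80, np.int64(126), np.int64(189), np.int64(215)), (81, np.int64(134), np.int64(197), np.int64(222)), (82, np.int64(142), np.int64(209), np.int64(229)), (83, np.int64(142), np.int64(210), np.int64(232))]
fine circle 987 ((0.4395327568054199, 0.003108276752755046), 0.014527847990393639) [0.4393145  0.00386319]
```

The view shows the fine knob top at display (391,390), the padlock body spanning rows 107–178 and the jaw plate edge near row 50. The jaw gap is about 30 mm, so I'll turn the big knob about 95°. The black ball handle sits at z≈0.14, 110 mm from the axis, so I'll keep the camera side of the gripper away from it.

```bash
python3 -m inch '[{"dx":-0.02,"dy":0,"dz":0,"ax":0,"ay":0,"az":-10,"fingers":1},{"dx":-0.049,"dy":-0.001,"dz":0,"ax":0,"ay":0,"az":-20,"fingers":1},{"dx":-0.049,"dy":-0.001,"dz":0,"ax":0,"ay":0,"az":-30,"fingers":1},{"dx":-0.049,"dy":-0.001,"dz":0,"ax":0,"ay":0,"az":-40,"fingers":1},{"dx":-0.049,"dy":-0.001,"dz":0,"ax":0,"ay":0,"az":-50,"fingers":1},{"dx":-0.049,"dy":-0.001,"dz":0,"ax":0,"ay":0,"az":-60,"fingers":1},{"dx":-0.049,"dy":-0.001,"dz":0,"ax":0,"ay":0,"az":-70,"fingers":1},{"dx":-0.049,"dy":-0.001,"dz":0,"ax":0,"ay":0,"az":-80,"fingers":1},{"dx":-0.049,"dy":-0.001,"dz":0,"ax":0,"ay":0,"az":-90,"fingers":1},{"dx":-0.049,"dy":-0.001,"dz":0.03,"ax":0,"ay":0,"az":-99.5,"fingers":1},{"dx":-0.049,"dy":-0.001,"dz":0.06,"ax":0,"ay":0,"az":-99.5,"fingers":1},{"dx":-0.049,"dy":-0.001,"dz":0.07,"ax":0,"ay":0,"az":-99.5,"fingers":1},{"dx":-0.049,"dy":-0.001,"dz":0.07,"ax":0,"ay":0,"az":-99.5,"fingers":1}]'
python3 - <<'E'
from h import *
s=bot.read_state();print(s["tool_pos"],s["q"].round(3))
T=R.from_rotvec(s["tcp_rot"]).as_matrix();print(T.round(3),s["wrist_force"],s["torque"])
c=bot.get_calibration("wrist");p,d=bot.read_camera("wrist");cv2.imwrite("pics/w2.png",p)
K=c["intrinsics"];V=np.array(c["view"]);vv,uu=np.mgrid[:420,:560]
X=(np.stack([uu,vv,np.ones_like(uu)],-1)@np.linalg.inv(K).T*d[...,None]-V[:3,3])@V[:3,:3]
m=(X[...,2]>.106)&(X[...,2]<.112)&(np.hypot(X[...,0]-.4395,X[...,1]-.0025)<.022)
a=X[m][:,:2].astype(np.float32);ce=cv2.minEnclosingCircle(a);print(m.sum(),ce,a.mean(0))
print("delta",T.T@(np.r_[ce[0],.047]-s["tool_pos"]))
E
```

```text
time: 4.65
tool_pos: [0.4393, 0.0009, 0.1314]
tcp_rot: [0.19, -3.135, -0.0]
wrist_force: [-0.5, -0.2, 0.1]
width: 1.002
[0.43934577 0.0009051  0.13140292] [-0.055 -0.102  2.192 -0.     1.052 -1.747]
[[-0.993 -0.121 -0.   ]
 [-0.121  0.993  0.   ]
 [ 0.     0.    -1.   ]] [-0.49284732 -0.18018019  0.14907793] [0.01291968 0.02347369 0.01799668]
1997 ((0.43882283568382263, 0.0024527462664991617), 0.01424926333129406) [0.43800098 0.00228728]
delta [0.00029394 0.00159315 0.08440318]
```

View pics/w2.png

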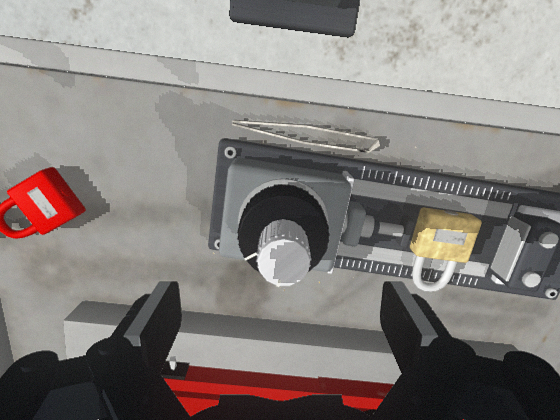

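The knob is centred between the fingers, with its top at (283,262). I'll descend and grip the big knob.

```bash
python3 -m inch '[{"dx":0,"dy":0.0016,"dz":0.03,"ax":0,"ay":0,"az":0,"fingers":1},{"dx":0,"dy":0.0016,"dz":0.055,"ax":0,"ay":0,"az":0,"fingers":1},{"dx":0,"dy":0.0016,"dz":0.075,"ax":0,"ay":0,"az":0,"fingers":1},{"dx":0,"dy":0.0016,"dz":0.084,"ax":0,"ay":0,"az":0,"fingers":1},{"dx":0,"dy":0.0016,"dz":0.084,"ax":0,"ay":0,"az":0,"fingers":1},{"dx":0,"dy":0.0016,"dz":0.084,"ax":0,"ay":0,"az":0,"fingers":0.2},{"dx":0,"dy":0.0016,"dz":0.084,"ax":0,"ay":0,"az":0,"fingers":0.2},{"dx":0,"dy":0.0016,"dz":0.084,"ax":0,"ay":0,"az":0,"fingers":0.2},{"dx":0,"dy":0.0016,"dz":0.084,"ax":0,"ay":0,"az":0,"fingers":0.2},{"dx":0,"dy":0.0016,"dz":0.084,"ax":0,"ay":0,"az":0,"fingers":0.2}]' 60; python3 -c "
from h import *
s=bot.read_state();print(s['torque'],s['q'].round(3))"
```

```text
time: 5.95
tool_pos: [0.4411, 0.0027, 0.0498]
tcp_rot: [-0.19, 3.133, -0.0]
wrist_force: [-2.2, 0.4, 5.1]
width: 0.635
[ 0.18792811  0.30850082 -0.02938585] [-0.051  0.015  2.257  0.     0.867 -1.743]
```

```bash
python3 -m inch '[{"dx":0,"dy":0,"dz":0,"ax":0,"ay":0,"az":9,"fingers":0.2},{"dx":0,"dy":0,"dz":0,"ax":0,"ay":0,"az":18,"fingers":0.2},{"dx":0,"dy":0,"dz":0,"ax":0,"ay":0,"az":27,"fingers":0.2},{"dx":0,"dy":0,"dz":0,"ax":0,"ay":0,"az":36,"fingers":0.2},{"dx":0,"dy":0,"dz":0,"ax":0,"ay":0,"az":45,"fingers":0.2},{"dx":0,"dy":0,"dz":0,"ax":0,"ay":0,"az":54,"fingers":0.2},{"dx":0,"dy":0,"dz":0,"ax":0,"ay":0,"az":63,"fingers":0.2},{"dx":0,"dy":0,"dz":0,"ax":0,"ay":0,"az":72,"fingers":0.2},{"dx":0,"dy":0,"dz":0,"ax":0,"ay":0,"az":81,"fingers":0.2},{"dx":0,"dy":0,"dz":0,"ax":0,"ay":0,"az":90,"fingers":0.2},{"dx":0,"dy":0,"dz":0,"ax":0,"ay":0,"az":94,"fingers":0.2},{"dx":0,"dy":0,"dz":0,"ax":0,"ay":0,"az":94,"fingers":0.2},{"dx":0,"dy":0,"dz":0,"ax":0,"ay":0,"az":94,"fingers":0.2}]'; python3 -c "
from h import *
s=bot.read_state();print(s['torque'],s['q'].round(3))
T=R.from_rotvec(s['tcp_rot']).as_matrix();print(T.round(3))"
```

```text
time: 7.58
tool_pos: [0.44, 0.0015, 0.0499]
tcp_rot: [2.162, 2.276, -0.001]
wrist_force: [-2.4, -5.5, 0.0]
width: 0.633
[-0.98470329  0.53195057 -0.40499102] [-5.200e-02  1.400e-02  2.258e+00 -2.000e-03  8.690e-01 -1.020e-01]
[[-0.051  0.999  0.001]
 [ 0.999  0.051 -0.002]
 [-0.002  0.001 -1.   ]]
```

```bash
python3 -m inch '[{"dx":0,"dy":0,"dz":0,"ax":0,"ay":0,"az":0,"fingers":1},{"dx":0,"dy":0,"dz":0,"ax":0,"ay":0,"az":0,"fingers":1},{"dx":0,"dy":0,"dz":0,"ax":0,"ay":0,"az":0,"fingers":1},{"dx":0,"dy":0,"dz":-0.04,"ax":0,"ay":0,"az":0,"fingers":1},{"dx":0,"dy":0,"dz":-0.08,"ax":0,"ay":0,"az":0,"fingers":1},{"dx":0.025,"dy":0,"dz":-0.12,"ax":0,"ay":0,"az":0,"fingers":1},{"dx":0.05,"dy":0,"dz":-0.15,"ax":0,"ay":0,"az":0,"fingers":1},{"dx":0.05,"dy":0,"dz":-0.15,"ax":0,"ay":0,"az":0,"fingers":1},{"dx":0.05,"dy":0,"dz":-0.15,"ax":0,"ay":0,"az":0,"fingers":1}]'
python3 - <<'E'
from h import *
s=bot.read_state();print(s["tool_pos"],s["q"].round(3))
c=bot.get_calibration("wrist");p,d=bot.read_camera("wrist");np.savez("w3.npz",p=p,d=d,**c)
cv2.imwrite("pics/w3.png",cv2.resize(p[:300,190:390],None,fx=2.5,fy=2,interpolation=cv2.INTER_CUBIC))
K=c["intrinsics"];V=np.array(c["view"]);vv,uu=np.mgrid[:420,:560]
X=(np.stack([uu,vv,np.ones_like(uu)],-1)@np.linalg.inv(K).T*d[...,None]-V[:3,3])@V[:3,:3]
P0=[0.4444,0.0964,-0.0407];cs,sn=np.cos(P0[2]),np.sin(P0[2])
x=X[...,0]-P0[0];y=X[...,1]-P0[1];xf,yf=cs*x+sn*y,-sn*x+cs*y
sel=(abs(xf+.010)<.004)&(yf>-.03)&(yf<.09)
r=np.c_[yf[sel],X[...,2][sel]]*1e3;r=r[r[:,0].argsort()]
for b in range(-30,90,1):
    q=r[(r[:,0]>=b)&(r[:,0]<b+1)]
    if len(q): print(b,int(np.median(q[:,1])),int(q[:,1].max()),end=" | ")
E
```

```text
time: 8.7
tool_pos: [0.4369, 0.0516, 0.1992]
tcp_rot: [2.162, 2.277, -0.002]
wrist_force: [-0.1, 1.1, -1.1]
width: 0.996
[0.43685728 0.05157241 0.19920262] [ 6.300e-02 -1.710e-01  2.118e+00 -2.000e-03  1.194e+00  1.200e-02]
-30 26 31 | -29 14 31 | -28 14 32 | -27 15 31 | -26 14 24 | -25 13 29 | -24 13 28 | -23 13 27 | -22 14 29 | -21 14 15 | -20 13 15 | -19 14 14 | -18 13 15 | -17 14 15 | -16 13 15 | -15 13 14 | -14 14 15 | -13 13 15 | -12 13 15 | -11 13 13 | -10 14 14 | -9 14 15 | -8 14 14 | -7 14 15 | -6 13 14 | -5 14 15 | -4 14 14 | -3 29 30 | -2 29 31 | -1 29 31 | 0 30 31 | 1 30 31 | 2 30 31 | 3 18 30 | 4 13 15 | 5 13 15 | 6 13 16 | 7 13 15 | 8 13 15 | 9 14 14 | 10 29 29 | 11 29 31 | 12 31 32 | 13 30 32 | 14 30 31 | 15 30 31 | 16 30 32 | 17 30 32 | 18 30 31 | 19 30 32 | 20 30 32 | 21 30 31 | 22 31 31 | 23 31 32 | 24 31 32 | 25 30 31 | 26 31 31 | 27 31 31 | 28 31 32 | 29 31 32 | 30 30 33 | 31 30 31 | 32 30 32 | 33 30 31 | 34 30 32 | 35 30 31 | 36 341 341 | 37 30 32 | 38 30 32 | 39 30 31 | 40 30 32 | 41 31 32 | 42 30 31 | 43 31 32 | 44 30 32 | 45 30 31 | 46 30 31 | 47 30 32 | 48 31 32 | 49 30 31 | 50 30 32 | 51 30 32 | 52 29 30 | 53 12 14 | 54 13 15 | 55 14 14 | 56 23 39 | 57 37 38 | 58 37 38 | 59 38 40 | 60 39 41 | 61 40 41 | 62 40 41 | 63 40 41 | 64 40 42 | 65 40 41 | 66 40 43 | 67 40 43 | 68 40 44 | 69 40 45 | 70 40 45 | 71 40 46 | 72 40 44 | 73 40 45 | 74 40 43 | 75 40 42 | 76 40 42 | 77 40 41 | 78 40 41 | 79 40 41 | 80 39 41 | 81 39 40 | 82 38 39 | 84 22 22 | 85 23 24 | 86 23 24 | 87 23 25 | 88 23 24 | 89 23 24 |
```

View pics/w3.png

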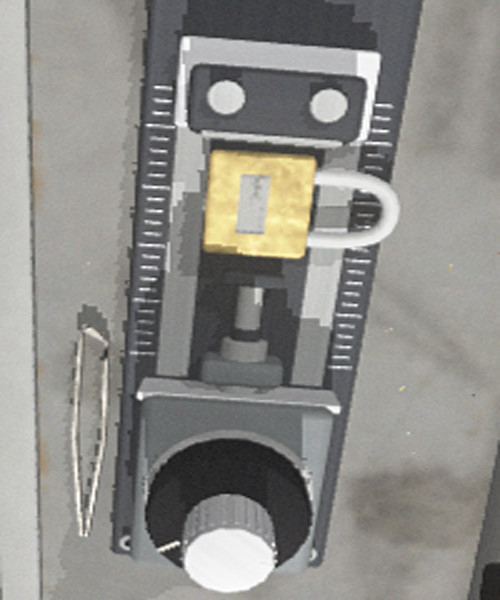

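Depth profile along the bed (fixture y): padlock from 10 to 52.3 mm (not moved), jaw face at about 56.5 mm and nose face at about 3.5 mm. The gap is now about 4 mm. Next is the fine knob: wind back 90°, descend to TCP z 0.080, grip.

```bash
python3 -m inch '[{"dx":-0.03,"dy":0,"dz":0,"ax":0,"ay":0,"az":-10,"fingers":1},{"dx":-0.0495,"dy":0,"dz":0,"ax":0,"ay":0,"az":-20,"fingers":1},{"dx":-0.0495,"dy":0,"dz":0,"ax":0,"ay":0,"az":-30,"fingers":1},{"dx":-0.0495,"dy":0,"dz":0,"ax":0,"ay":0,"az":-40,"fingers":1},{"dx":-0.0495,"dy":0,"dz":0,"ax":0,"ay":0,"az":-50,"fingers":1},{"dx":-0.0495,"dy":0,"dz":0.01,"ax":0,"ay":0,"az":-60,"fingers":1},{"dx":-0.0495,"dy":0,"dz":0.03,"ax":0,"ay":0,"az":-70,"fingers":1},{"dx":-0.0495,"dy":0,"dz":0.05,"ax":0,"ay":0,"az":-80,"fingers":1},{"dx":-0.0495,"dy":0,"dz":0.07,"ax":0,"ay":0,"az":-90,"fingers":1},{"dx":-0.0495,"dy":0,"dz":0.09,"ax":0,"ay":0,"az":-90,"fingers":1},{"dx":-0.0495,"dy":0,"dz":0.11,"ax":0,"ay":0,"az":-90,"fingers":1},{"dx":-0.0495,"dy":0,"dz":0.119,"ax":0,"ay":0,"az":-90,"fingers":0.2},{"dx":-0.0495,"dy":0,"dz":0.119,"ax":0,"ay":0,"az":-90,"fingers":0.2},{"dx":-0.0495,"dy":0,"dz":0.119,"ax":0,"ay":0,"az":-90,"fingers":0.2}]' ; python3 -c "
from h import *
s=bot.read_state();print(s['tool_pos'],s['torque'],s['q'].round(3))
T=R.from_rotvec(s['tcp_rot']).as_matrix();print(T.T@(np.array([.4395,.0022,.080])-s['tool_pos']))"
```

```text
time: 10.5
tool_pos: [0.4392, 0.0014, 0.08]
tcp_rot: [0.08, -3.14, 0.004]
wrist_force: [1.1, -0.4, -0.2]
width: 0.6
[0.43921544 0.00141883 0.0800495 ] [ 0.01991049 -0.00682999  0.00126933] [-0.052 -0.034  2.237 -0.003  0.939 -1.672]
[-3.24088221e-04  7.65737477e-04  4.75245712e-05]
```

```bash
python3 -m inch '[{"dx":0,"dy":0.0007,"dz":0,"ax":0,"ay":0,"az":0,"fingers":-0.6},{"dx":0,"dy":0.0007,"dz":0,"ax":0,"ay":0,"az":0,"fingers":-0.6},{"dx":0,"dy":0.0007,"dz":0,"ax":0,"ay":0,"az":0,"fingers":-0.6},{"dx":0,"dy":0.0007,"dz":0,"ax":0,"ay":0,"az":0,"fingers":-0.6},{"dx":0,"dy":0.0007,"dz":0,"ax":0,"ay":0,"az":0,"fingers":-0.6},{"dx":0,"dy":0.0007,"dz":0,"ax":0,"ay":0,"az":0,"fingers":-0.6}]' 50; python3 -c "
from h import *
s=bot.read_state();print(s['tool_pos'],s['torque'],s['q'].round(3))"
python3 -m inch '[{"dx":0,"dy":0,"dz":0,"ax":0,"ay":0,"az":9,"fingers":-0.6},{"dx":0,"dy":0,"dz":0,"ax":0,"ay":0,"az":18,"fingers":-0.6},{"dx":0,"dy":0,"dz":0,"ax":0,"ay":0,"az":27,"fingers":-0.6},{"dx":0,"dy":0,"dz":0,"ax":0,"ay":0,"az":36,"fingers":-0.6},{"dx":0,"dy":0,"dz":0,"ax":0,"ay":0,"az":45,"fingers":-0.6}]'
python3 - <<'E'
from h import *
for i in range(3):
    s=bot.read_state();print(s["torque"].round(3),s["wrist_force"].round(2),s["tool_pos"].round(4),s["q"][5].round(4));p,d=bot.read_camera("side")
cv2.imwrite("pics/s4.png",p)
E
```

```text
time: 11.25
tool_pos: [0.44, 0.0025, 0.0811]
tcp_rot: [-0.08, 3.139, -0.003]
wrist_force: [-1.9, 2.3, 7.8]
width: 0.309
[0.44001176 0.00248356 0.08114226] [ 0.35061513  0.22374296 -0.0278132 ] [-5.000e-02 -3.500e-02  2.236e+00 -2.000e-03  9.390e-01 -1.670e+00]
time: 11.88
tool_pos: [0.44, 0.0025, 0.0812]
tcp_rot: [1.134, 2.928, -0.002]
wrist_force: [-0.2, 0.4, 0.3]
width: 0.311
[0.074 0.138 0.231] [-0.21  0.35  0.27] [0.44   0.0025 0.0812] -0.8798
[ 0.088  0.102 -0.179] [-0.66  0.33  0.44] [0.44   0.0025 0.0812] -0.8752
[-0.004  0.068 -0.148] [-0.84  0.15  0.48] [0.44   0.0025 0.0812] -0.8841
```

```bash
python3 -m inch '[{"dx":0,"dy":0,"dz":0,"ax":0,"ay":0,"az":8,"fingers":-0.6},{"dx":0,"dy":0,"dz":0,"ax":0,"ay":0,"az":16,"fingers":-0.6},{"dx":0,"dy":0,"dz":0,"ax":0,"ay":0,"az":24,"fingers":-0.6},{"dx":0,"dy":0,"dz":0,"ax":0,"ay":0,"az":32,"fingers":-0.6},{"dx":0,"dy":0,"dz":0,"ax":0,"ay":0,"az":38,"fingers":-0.6},{"dx":0,"dy":0,"dz":0,"ax":0,"ay":0,"az":43,"fingers":-0.6},{"dx":0,"dy":0,"dz":0,"ax":0,"ay":0,"az":43,"fingers":-0.6}]'
python3 - <<'E'
from h import *
for i in range(4):
    s=bot.read_state();print(s["torque"].round(3),s["wrist_force"].round(2),s["q"][5].round(4));p,d=bot.read_camera("side")
cv2.imwrite("pics/s4.png",cv2.resize(p[170:310,200:340],None,fx=4,fy=4,interpolation=cv2.INTER_CUBIC))
E
```

```text
time: 12.9
tool_pos: [0.4399, 0.0025, 0.0812]
tcp_rot: [2.116, 2.319, -0.001]
wrist_force: [-0.0, 1.1, 0.2]
width: 0.312
[ 0.017  0.108 -0.14 ] [-0.03  1.14  0.24] -0.1394
[ 0.041  0.11  -0.161] [-0.3   0.13  0.29] -0.1395
[ 0.107  0.137 -0.086] [-0.77  0.98  0.53] -0.1391
[ 0.079  0.159 -0.018] [-0.2   0.39  0.31] -0.1387
```

View pics/s4.png

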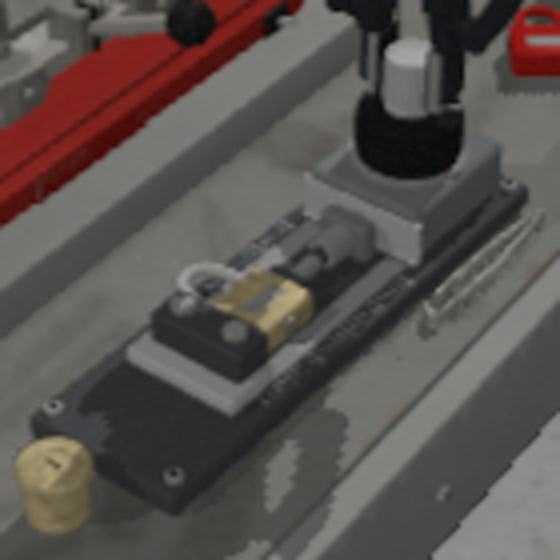

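```bash
cat > t.py <<'E'
from h import *
a=[]
for i in range(8):
    s=bot.read_state();a.append([s["torque"][2],s["joint_torque"][5],s["q"][5]]);bot.read_camera("side")
a=np.array(a);print(a[:,0].round(3),a[:,1].round(3));print("mean",a.mean(0).round(4),"std",a.std(0).round(3),"turn deg",np.degrees(a[-1,2]+1.670).round(1),s["wrist_force"].round(1),s["width"].round(3))
E
python3 -m inch '[{"dx":0,"dy":0,"dz":0,"ax":0,"ay":0,"az":2,"fingers":-0.6},{"dx":0,"dy":0,"dz":0,"ax":0,"ay":0,"az":4,"fingers":-0.6},{"dx":0,"dy":0,"dz":0,"ax":0,"ay":0,"az":4,"fingers":-0.6}]'; python3 t.py
python3 -m inch '[{"dx":0,"dy":0,"dz":0,"ax":0,"ay":0,"az":2,"fingers":-0.6},{"dx":0,"dy":0,"dz":0,"ax":0,"ay":0,"az":4,"fingers":-0.6},{"dx":0,"dy":0,"dz":0,"ax":0,"ay":0,"az":4,"fingers":-0.6}]'; python3 t.py
```

```text
time: 13.48
tool_pos: [0.4399, 0.0025, 0.0812]
tcp_rot: [2.198, 2.242, -0.001]
wrist_force: [0.6, 0.5, 0.6]
width: 0.311
[-0.051 -0.064 -0.057 -0.024 -0.034 -0.071 -0.031 -0.083] [ 0.065 -0.022 -0.047 -0.053 -0.055 -0.055 -0.056 -0.057]
time: 14.25
tool_pos: [0.4399, 0.0025, 0.0812]
tcp_rot: [2.275, 2.163, -0.0]
wrist_force: [0.7, -1.4, 1.0]
width: 0.314
[-0.063 -0.099 -0.054 -0.065 -0.03  -0.063 -0.109 -0.08 ] [ 0.061 -0.03  -0.056 -0.064 -0.067 -0.069 -0.07  -0.072]Traceback (most recent call last):
  File "t.py", line 5, in <module>
    a=np.array(a);print(a[:,0].round(3),a[:,1].round(3));print("mean",a.mean(0).round(4),"std",a.std(0).round(3),"turn deg",np.degrees(a[-1,2]+1.670).round(1),s["wrist_force"].round(1),s["width"].round(3))
                                                                                                                                                                                         ^^^^^^^^^^^^^^^^
AttributeError: 'float' object has no attribute 'round'
Traceback (most recent call last):
  File "t.py", line 5, in <module>
    a=np.array(a);print(a[:,0].round(3),a[:,1].round(3));print("mean",a.mean(0).round(4),"std",a.std(0).round(3),"turn deg",np.degrees(a[-1,2]+1.670).round(1),s["wrist_force"].round(1),s["width"].round(3))
                                                                                                                                                                                         ^^^^^^^^^^^^^^^^
AttributeError: 'float' object has no attribute 'round'
```

```bash
cat > t.py <<'E'
from h import *
s=bot.read_state();print("T %.3f jt %.3f turn %.2f F %s"%(s["torque"][2],s["joint_torque"][5],np.degrees(s["q"][5]+1.670),np.round(s["wrist_force"],1)))
E
python3 t.py
python3 -m inch '[{"dx":0,"dy":0,"dz":0,"ax":0,"ay":0,"az":1,"fingers":-0.6},{"dx":0,"dy":0,"dz":0,"ax":0,"ay":0,"az":2,"fingers":-0.6}]'>/dev/null; python3 t.py
python3 -m inch '[{"dx":0,"dy":0,"dz":0,"ax":0,"ay":0,"az":1,"fingers":-0.6},{"dx":0,"dy":0,"dz":0,"ax":0,"ay":0,"az":2,"fingers":-0.6}]'>/dev/null; python3 t.py
python3 -m inch '[{"dx":0,"dy":0,"dz":0,"ax":0,"ay":0,"az":1,"fingers":-0.6},{"dx":0,"dy":0,"dz":0,"ax":0,"ay":0,"az":2,"fingers":-0.6}]'>/dev/null; python3 t.py
python3 -m inch '[{"dx":0,"dy":0,"dz":0,"ax":0,"ay":0,"az":1,"fingers":-0.6},{"dx":0,"dy":0,"dz":0,"ax":0,"ay":0,"az":2,"fingers":-0.6}]'>/dev/null; python3 t.py
```

```text
T -0.076 jt -0.073 turn 95.77 F [-0.6  0.2  1.1]
T 0.179 jt 0.016 turn 97.82 F [-0.8  1.5  0.6]
T 0.115 jt 0.023 turn 99.89 F [-0.5  1.  -0.6]
T 0.171 jt 0.024 turn 101.96 F [-0.3  0.8  0.5]
T 0.141 jt 0.024 turn 104.02 F [ 0.9  1.  -0.8]
```

```bash
cat > t.py <<'E'
from h import *
o=[]
for i in range(3):
    s=bot.read_state();o.append("%.3f/%.3f"%(s["torque"][2],s["joint_torque"][5]));bot.read_camera("side")
print("T/jt",o,"turn %.2f t %.2f"%(np.degrees(s["q"][5]+1.670),s["time"]))
E
for i in 1 2 3 ; do :; done
python3 -m inch '[{"dx":0,"dy":0,"dz":0,"ax":0,"ay":0,"az":0.5,"fingers":-0.6},{"dx":0,"dy":0,"dz":0,"ax":0,"ay":0,"az":1,"fingers":-0.6},{"dx":0,"dy":0,"dz":0,"ax":0,"ay":0,"az":1.5,"fingers":-0.6}]'>/dev/null; python3 t.py
python3 -m inch '[{"dx":0,"dy":0,"dz":0,"ax":0,"ay":0,"az":0.5,"fingers":-0.6},{"dx":0,"dy":0,"dz":0,"ax":0,"ay":0,"az":1,"fingers":-0.6},{"dx":0,"dy":0,"dz":0,"ax":0,"ay":0,"az":1.5,"fingers":-0.6}]'>/dev/null; python3 t.py
python3 -m inch '[{"dx":0,"dy":0,"dz":0,"ax":0,"ay":0,"az":0.5,"fingers":-0.6},{"dx":0,"dy":0,"dz":0,"ax":0,"ay":0,"az":1,"fingers":-0.6},{"dx":0,"dy":0,"dz":0,"ax":0,"ay":0,"az":1.5,"fingers":-0.6}]'>/dev/null; python3 t.py
```

```text
T/jt ['0.095/0.093', '0.155/0.130', '0.058/0.107'] turn 105.54 t 16.12
T/jt ['0.183/0.093', '0.072/0.130', '0.050/0.106'] turn 107.06 t 16.65
T/jt ['0.157/0.093', '0.073/0.130', '0.050/0.105'] turn 108.57 t 17.18
```

The joint torque on the last axis is clean and repeatable (0.093/0.130/0.106), so I'll use it to feel the load. No rise so far. The nip target is about +0.078 N m, with +0.011 expected per 1.5° step.

```bash
python3 -m inch '[{"dx":0,"dy":0,"dz":0,"ax":0,"ay":0,"az":0.5,"fingers":-0.6},{"dx":0,"dy":0,"dz":0,"ax":0,"ay":0,"az":1,"fingers":-0.6},{"dx":0,"dy":0,"dz":0,"ax":0,"ay":0,"az":1.5,"fingers":-0.6}]'>/dev/null; python3 t.py
python3 -m inch '[{"dx":0,"dy":0,"dz":0,"ax":0,"ay":0,"az":0.5,"fingers":-0.6},{"dx":0,"dy":0,"dz":0,"ax":0,"ay":0,"az":1,"fingers":-0.6},{"dx":0,"dy":0,"dz":0,"ax":0,"ay":0,"az":1.5,"fingers":-0.6}]'>/dev/null; python3 t.py
python3 -m inch '[{"dx":0,"dy":0,"dz":0,"ax":0,"ay":0,"az":0.5,"fingers":-0.6},{"dx":0,"dy":0,"dz":0,"ax":0,"ay":0,"az":1,"fingers":-0.6},{"dx":0,"dy":0,"dz":0,"ax":0,"ay":0,"az":1.5,"fingers":-0.6}]'>/dev/null; python3 t.py
```

```text
T/jt ['0.147/0.096', '0.129/0.133', '0.025/0.108'] turn 110.08 t 17.70
T/jt ['0.151/0.106', '0.110/0.144', '0.086/0.118'] turn 111.59 t 18.23
T/jt ['0.243/0.116', '0.098/0.154', '0.053/0.128'] turn 113.10 t 18.75
```

Contact came at about 109.7°, with a clean slope as expected; the load is now about 4 N. I'll carry on for four more steps and check the rise again.

```bash
python3 -m inch '[{"dx":0,"dy":0,"dz":0,"ax":0,"ay":0,"az":0.5,"fingers":-0.6},{"dx":0,"dy":0,"dz":0,"ax":0,"ay":0,"az":1,"fingers":-0.6},{"dx":0,"dy":0,"dz":0,"ax":0,"ay":0,"az":1.5,"fingers":-0.6}]'>/dev/null; python3 t.py
python3 -m inch '[{"dx":0,"dy":0,"dz":0,"ax":0,"ay":0,"az":0.5,"fingers":-0.6},{"dx":0,"dy":0,"dz":0,"ax":0,"ay":0,"az":1,"fingers":-0.6},{"dx":0,"dy":0,"dz":0,"ax":0,"ay":0,"az":1.5,"fingers":-0.6}]'>/dev/null; python3 t.py
python3 -m inch '[{"dx":0,"dy":0,"dz":0,"ax":0,"ay":0,"az":0.5,"fingers":-0.6},{"dx":0,"dy":0,"dz":0,"ax":0,"ay":0,"az":1,"fingers":-0.6},{"dx":0,"dy":0,"dz":0,"ax":0,"ay":0,"az":1.5,"fingers":-0.6}]'>/dev/null; python3 t.py
python3 -m inch '[{"dx":0,"dy":0,"dz":0,"ax":0,"ay":0,"az":0.5,"fingers":-0.6},{"dx":0,"dy":0,"dz":0,"ax":0,"ay":0,"az":1,"fingers":-0.6},{"dx":0,"dy":0,"dz":0,"ax":0,"ay":0,"az":1.5,"fingers":-0.6}]'>/dev/null; python3 t.py
```

```text
T/jt ['0.217/0.126', '0.147/0.164', '0.088/0.138'] turn 114.61 t 19.27
T/jt ['0.172/0.136', '0.081/0.174', '0.111/0.148'] turn 116.12 t 19.80
T/jt ['0.282/0.146', '0.145/0.184', '0.131/0.158'] turn 117.63 t 20.32
T/jt ['0.245/0.156', '0.172/0.194', '0.144/0.168'] turn 119.15 t 20.85
```

```bash
python3 -m inch '[{"dx":0,"dy":0,"dz":0,"ax":0,"ay":0,"az":0.5,"fingers":-0.6},{"dx":0,"dy":0,"dz":0,"ax":0,"ay":0,"az":1,"fingers":-0.6},{"dx":0,"dy":0,"dz":0,"ax":0,"ay":0,"az":1.5,"fingers":-0.6}]'>/dev/null; python3 t.py
python3 -m inch '[{"dx":0,"dy":0,"dz":0,"ax":0,"ay":0,"az":0,"fingers":0.2},{"dx":0,"dy":0,"dz":0,"ax":0,"ay":0,"az":0,"fingers":0.6},{"dx":0,"dy":0,"dz":0,"ax":0,"ay":0,"az":0,"fingers":0.6},{"dx":0,"dy":0,"dz":0,"ax":0,"ay":0,"az":0,"fingers":0.6},{"dx":0,"dy":0,"dz":-0.03,"ax":0,"ay":0,"az":0,"fingers":0.6},{"dx":0,"dy":0,"dz":-0.07,"ax":0,"ay":0,"az":0,"fingers":1},{"dx":0.02,"dy":-0.01,"dz":-0.1,"ax":0,"ay":0,"az":-8,"fingers":1},{"dx":0.05,"dy":-0.02,"dz":-0.12,"ax":0,"ay":0,"az":-16,"fingers":1},{"dx":0.05,"dy":-0.02,"dz":-0.12,"ax":0,"ay":0,"az":-24,"fingers":1},{"dx":0.05,"dy":-0.02,"dz":-0.12,"ax":0,"ay":0,"az":-24,"fingers":1},{"dx":0.05,"dy":-0.02,"dz":-0.12,"ax":0,"ay":0,"az":-24,"fingers":1}]'
python3 - <<'E'
from h import *
s=bot.read_state();print(s["tool_pos"],s["time"])
c=bot.get_calibration("wrist");p,d=bot.read_camera("wrist");pt,_=bot.read_camera("top")
a=cv2.resize(p[:300,180:400],None,fx=2,fy=2,interpolation=cv2.INTER_CUBIC);b=cv2.resize(pt[160:270,140:400],(440,186));b=np.vstack([b,np.zeros((600-186,440,3),np.uint8)])
cv2.imwrite("pics/w5.png",np.hstack([a,b])[:, :800])
K=c["intrinsics"];V=np.array(c["view"]);vv,uu=np.mgrid[:420,:560]
X=(np.stack([uu,vv,np.ones_like(uu)],-1)@np.linalg.inv(K).T*d[...,None]-V[:3,3])@V[:3,:3]
P0=[0.4444,0.0964,-0.0407];cs,sn=np.cos(P0[2]),np.sin(P0[2])
x=X[...,0]-P0[0];y=X[...,1]-P0[1];xf,yf=cs*x+sn*y,-sn*x+cs*y
sel=(abs(xf+.010)<.004)&(yf>-.01)&(yf<.07)
r=np.c_[yf[sel],X[...,2][sel]]*1e3
for b in range(-10,70,2):
    q=r[(r[:,0]>=b)&(r[:,0]<b+2)]
    if len(q): print(b,int(np.median(q[:,1])),end=" | ")
E
```

```text
T/jt ['0.234/0.166', '0.212/0.204', '0.142/0.178'] turn 120.66 t 21.38
time: 22.8
tool_pos: [0.4449, 0.0561, 0.2006]
tcp_rot: [2.295, 2.144, -0.001]
wrist_force: [0.2, -0.3, -0.9]
width: 0.999
[0.44490726 0.05605376 0.20062159] 22.8
-10 14 | -8 13 | -6 14 | -4 13 | -2 14 | 0 13 | 2 13 | 4 13 | 6 13 | 8 30 | 10 30 | 12 30 | 14 30 | 16 30 | 18 30 | 20 31 | 22 30 | 24 31 | 26 30 | 28 30 | 30 31 | 32 30 | 34 31 | 36 30 | 38 30 | 40 31 | 42 31 | 44 30 | 46 31 | 48 31 | 50 30 | 52 30 | 54 31 | 56 36 | 58 37 | 60 39 | 62 40 | 64 40 | 66 40 | 68 40 |
```

View pics/w5.png

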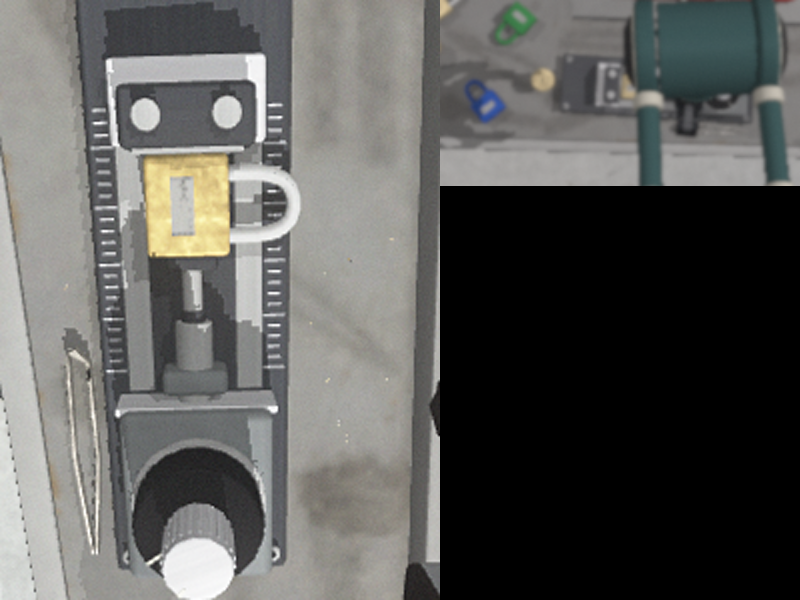

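The padlock lies flat against the jaw plate (crop row 152) with the nose seated on its near side (row 258). The tweezers and cylinder are where they were, and the arm is clear. Handing in.

```bash
python3 -c "
from workcell import bot
print(bot.finish_job())"
```

```text
the job is handed in; nothing more can be done
None
```

The padlock is nipped between jaw and nose at about 12–14 N, lying flat, and I handed the job in at about 23 s with the arm clear. The hand-in returned no verdict.

- **Jaw:** I turned the big lower knob 94°. That brought the jaw from about 30 mm to about 4 mm from the padlock, and the depth picture showed the padlock had not moved.
- **Nip:** I turned the small upper knob 120.7° in all. The last joint's torque stayed flat until the padlock met the jaw at about 109.7°, then rose steadily. I stopped at a rise of 0.074 N m, which means about 12.3 N. The angle past contact gives about 13.8 N.
- **Last checks:** After letting go, the wrist picture and depth profile showed the padlock flat and against the jaw, with the nose on its near side. The tweezers and cylinder look undisturbed.
- **What failed or disagreed:** My first move was refused for missing keys, and nothing moved. The wrist moment sensor was too noisy to judge the nip, so I relied on the joint torque. The nip force was worked out from torque and angle, not measured directly, and I did not re-measure it after letting go.

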